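# Find the thread hand of a hub's grease cap and hold the cap off

### The arm

A 7-joint arm with a two-finger parallel gripper is mounted at the origin on the work surface. World frame = base frame: x ahead of the robot, y to its left, z up, the work surface at z = 0. Lengths are in m, angles in rad, forces in N, time in s.
With the tool pointing down it reaches from about 0.4 to 0.85 m from the base axis. Payload 10.4 kg.
Tool frame: the origin (TCP) lies on the centre line of the jaws, within the pads' length; the fingertips stand r.finger_overhang ahead of it and the grasp point (between the pads) lies 5 mm behind it (r.finger_overhang is the distance from the TCP to the fingertips, in m); z points along the fingers, y is the line along which they close (so a half turn about z gives the same grasp; the last joint's range is limited). The gripper opens to 87 mm and grips with 3 to 60 N. Pads are 19 mm wide; open, the fingers measure 117 mm over their backs; the gripper's body (75 mm by 190 mm) begins 51 mm behind the grasp point.
Start: joints at [1.308, 0.332, -0.065, 1.46, 0.022, 1.35, -0.088], TCP at [0.148, -0.607, 0.237] pointing down, gripper open.
Joint ranges: [-2.6, 2.6], [-0.5, 2.12], [-1.47, 1.34], [0.16, 2.42], [-1.27, 4.41], [0.06, 2.06], [-2.6, 2.6]. Speed limits (rad/s): [2.22, 2.22, 2.79, 2.79, 3.14, 3.14, 3.14].

### API

Orientations are given as a unit quaternion [x, y, z, w].
In Python, from bench import read_state, viewer, r gives the robot as it stands.
- The arm moves only by the tool carry_out, never from a script. Its argument "moves" is a list of rows, each a list of 6 numbers: the shift along the tool's x, y, z in units of 40 mm (1.0 is 40 mm), then the turn, a rotation vector about the tool's x, y, z in units of 8 degrees (1.0 is 8 degrees). A call has 1 to 20 rows; each row shifts and turns the commanded pose from where the row before left it, along the tool's axes as they then stand; what a row does not reach is not made up. A row lasts 1/8 s, in which the tool goes at most 62.5 mm and 10.7 degrees, less where a joint would pass 70% of its speed; a pose out of reach is approached as far as the arm can. A call is refused whole if a number of a shift passes 1 or a number of a turn 1, either way. A call with a gripper value outside its range is refused whole. "fingers" is the finger opening in mm, from 0 to 87, set as the call begins (left out, the last holds). The fingers move at their own pace and stop on an object; "force" is the grip in N (left out, the last holds). Time passes only in rows, so rows that do not move let the fingers close. It gives the time, the measured TCP pose, the force, the opening and the grip force at its end, in the units of the state.
- read_state(): the state, without advancing time (a new reading comes with each control period).
- viewer.camera(name): name is "scene" or "side" or "wrist"; returns a dict with "pixels" (384x512x3 uint8, red, green, blue), "range_z" (384x512 float32, m along the optical axis (not along the pixel's ray), 0 where there is no reading), "fx", "fy", "cx", "cy" (pixels), "k1" (the pictures are not rectified: a ray, as slopes to the right and down, at radius r is drawn at 1 + k1 r^2 times it, then the intrinsics apply), "xyz" and "orientation" of the camera in the world. Camera axes: x right, y down, z forward; pixel columns grow to the right and rows downward; lengths in m; the calibration is good to about 2 mm. A picture is of the moment at which its call begins.
- r.close_job(): hands the job in; it is judged then, once.
The state is a dict: "time": time; "joint_positions": joint angles; "joint_vel": joint speeds; "joint_torque": joint torques, N m; "ee_pos": TCP position; "eef_rot": TCP orientation; "ft_force": force on the tool from outside, world axes, zero at the start; "torque": the same for the moment, N m; "width": finger opening in m; "grip_force": force on a finger pad.
Only numpy, scipy, OpenCV 4.12 (cv2) and the standard library are available. Lean on these libraries where they do the work, as an engineer would, in place of code of your own. Each camera call takes 0.05 s, during which the arm holds its last target. There are 200 camera calls.

### The job

Press the index pin on the hub stand fully home so that the hubs cannot turn; then unscrew the grease cap of the round-flanged hub, which may have a normal or a reverse thread: try it one way and, if it stops dead, the other way. When it is free, lift it straight up, level, and finish while still holding it still in the gripper, about 10 cm above its hub (nothing is put down). Leave the square-flanged hub's cap as it is and do not disturb the socket, the spanner and the bearing.

Things in the scene. Friction and masses are not known exactly. Their poses are not given: they have to be found in the camera images.
- cap_round_grip (a point): Grip point of the grease cap on the ROUND-flanged hub, the one to take off: a dark steel disc 54 mm across, 6 mm thick, on the hub's rim, with an upright aluminium wing 50 mm long (x), 16 mm wide (y) and 34 mm tall above the disc. The point is on the cap's axis (z, up), 22 mm above the disc's top, 12 mm below the wing's top. 0.13 to 0.25 kg. A plug and stem go 22 mm down into the hub.
- cap_square_grip (a point): The same point of the identical cap on the SQUARE-flanged hub, which stays on.
- hub_round: Steel hub, fixed to the stand: round flange 108 mm across, 10 mm thick; barrel 68 mm across, 55 mm high. Origin at the centre of its underside, 12 mm above the table, z up; the rim under the cap's disc is 55 mm above it. At the start the wing lies along the hub's x axis.
- thread_round (a point): Centre of the round hub's mouth, level with its rim. Its coarse quick thread has a hidden hand, new each time: the wrong way the cap stops dead after about 7 degrees; the right way it turns easily and lifts straight out anywhere from 52 to 66 degrees (end stop at 68). Until then it lifts only 1.5 mm (play).
- hub_square: The other steel hub: square flange 100 mm by 100 mm, otherwise the same; origin and axes likewise. The axes of the two hubs are 170 mm apart; which of them is on the left is not fixed.
- stand: Grey steel plate that carries both hubs, fixed to the table, 200 mm (x) by 330 mm (y), 12 mm thick. Origin on the table midway between the hubs, y from hub to hub, z up; its -x side faces the robot. A 36 mm square boss, 62 mm high, 78 mm to -x of the origin, holds the index pin.
- pin_top (a point): Centre of the top face of the index pin's round steel head, 26 mm across and 10 mm thick, on the boss on the robot's side of the stand. Fully home, its top is 72 mm above the table.
- pin (a joint): How far the index pin is pressed down (m): 0 is fully up (top 84 mm above the table), 0.012 fully home, the head on the boss. It starts 5 to 11 mm short of home, slides stiffly (about 6 N) and stays where it is left.
- socket: Bystander: deep steel socket standing upright, 28 mm across, 62 mm high; origin at the centre of its foot.
- spanner: Bystander: steel spanner 180 mm long lying on the table; origin at its middle, underneath.
- bearing: Bystander: steel bearing ring 52 mm across, 15 mm high, flat on the table; origin at the centre of its underside.
Not all that is in view belongs to the job. Leave any orange look-alike of the part that bears cap_round_grip alone.

How it is judged:
By the outcome, as a careful person would: the job done as asked, in the order asked, and still so for the second after the job is handed in, while the arm keeps its last pose, push and grip.
It also fails if it takes over 58 s, if anything falls off the work surface, if the arm or the gripper's body presses on something with over 40 N, if the wrist force passes 120 N, or if a joint passes its speed limit or range.

## Working session

There is one attempt and no reset: what is moved stays moved. The work goes in short steps, Python scripts to look and compute and a tool call to move; the robot and the scene stay as the last step left them, time stands still between calls to the robot, and variables do not carry over. Pictures are saved under pics/ and viewed, at most 10 in all, crops included, and the job is handed in when it is done.

Besides the shell and the picture viewer there is one more tool, called after "Call:" as name(argument=value, ...), one argument or row to a line, values as JSON. carry_out: Moves the arm, as the interface text tells. Its arguments: {"type":"object","properties":{"moves":{"type":"array","items":{"type":"array","items":{"type":"number"}}},"fingers":{"type":"number"},"force":{"type":"number"}},"required":["moves"]}

```bash
mkdir -p pics
cat > h.py <<'E'
import numpy as np, cv2
from scipy.spatial.transform import Rotation as R
from bench import read_state, viewer, r
def shot(n,f):
    c=viewer.camera(n); cv2.imwrite(f'pics/{f}.png',c['pixels'][:,:,::-1]); np.save(f'pics/{f}.npy',c,allow_pickle=True); return c
def load(f): return np.load(f'pics/{f}.npy',allow_pickle=True).item()
def rays(c):
    h,w=c['range_z'].shape; K=np.array([[c['fx'],0,c['cx']],[0,c['fy'],c['cy']],[0,0,1.]])
    u,v=np.meshgrid(np.arange(w),np.arange(h))
    p=cv2.undistortPoints(np.stack([u,v],-1).reshape(-1,1,2).astype(float),K,np.array([c['k1'],0,0,0.])).reshape(h,w,2)
    return p
def cloud(c):
    p=rays(c); z=c['range_z'][...,None]; P=np.concatenate([p*z,z],-1)
    W=P@R.from_quat(c['orientation']).as_matrix().T+np.array(c['xyz']); W[c['range_z']==0]=np.nan; return W
E
python3 - <<'E'
from h import *
a=shot('scene','s0');b=shot('side','d0')
s=read_state();print(s['time'],s['ee_pos'],s['eef_rot'],r.finger_overhang)
for c in(a,b):print(c['xyz'],c['orientation'],c['k1'],c['fx'])
E
```

```text
0.1 [ 0.14835215 -0.60680908  0.23584254] [ 9.92819171e-01  1.19623226e-01 -1.21522350e-04 -6.02696087e-04] 0.014
[ 1.24019217 -0.06615539  0.50102227] [ 0.6707113   0.57273443 -0.31046619 -0.3545876 ] -0.08286128129501463 367.5233555661725
[0.10490276 0.53522133 0.71903788] [-0.3726735   0.83386664 -0.37613117  0.15590454] -0.06595803433786182 392.63297003640093
```

View pics/s0.png

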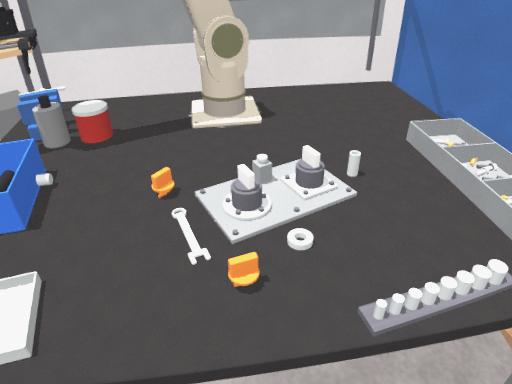

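View pics/d0.png

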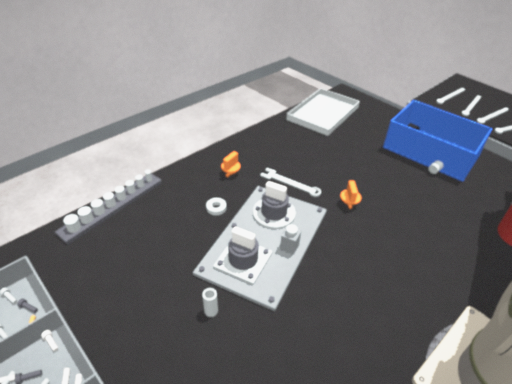

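Scene view: the candidates for the cap are the round-flange cap (246,185), the square-flange cap (311,165), and the orange look-alikes (162,182) and (243,268). I choose (246,185), the one on the round flange. The pin is at (262,160), the socket at (353,163), the bearing at (300,239) and the spanner at (190,235).

Run:
```python
from h import *
cr=[]
for f,bx in(('s0',(190,140,360,240)),('d0',(190,170,340,310))):
    c=load(f);W=cloud(c);x0,y0,x1,y1=bx
    m=np.zeros(W.shape[:2],bool);m[y0:y1,x0:x1]=1
    z=W[...,2]
    pl=W[m&(z>.006)&(z<.016)];
    pts=pl[:,:2].astype(np.float32);rc=cv2.minAreaRect(pts);print(f,'plate',rc)
    lab=cv2.connectedComponents(((z>.088)&(z<.125)&m).astype(np.uint8))
    for i in range(1,lab[0]):
        q=W[lab[1]==i]
        if len(q)<15: continue
        rc=cv2.minAreaRect(q[:,:2].astype(np.float32));t=q[q[:,2]>.102]
        d=q[:,:2]-q[:,:2].mean(0);u,s,v=np.linalg.svd(d,full_matrices=False)
        print('wing',len(q),q.mean(0).round(4),rc, np.degrees(np.arctan2(v[0,1],v[0,0])),np.percentile(q[:,2],[50,95]),'top',t.mean(0),np.argwhere(lab[1]==i).mean(0))
    lab=cv2.connectedComponents(((z>.066)&(z<.087)&m).astype(np.uint8))
    for i in range(1,lab[0]):
        q=W[lab[1]==i]
        if len(q)>15: print('mid',len(q),np.nanmean(q,0).round(4),np.percentile(q[:,2],[50,95]),np.argwhere(lab[1]==i).mean(0))
    cr.append(cv2.resize(c['pixels'][y0:y1,x0:x1,::-1],(0,0),fx=4 if f=='s0' else 2.8,fy=4 if f=='s0' else 2.8,interpolation=cv2.INTER_CUBIC))
cv2.imwrite('pics/c0.png',cr[0])
```

```text
s0 plate ((0.5778940916061401, 0.08973772823810577), (0.28160008788108826, 0.4634159505367279), 21.220664978027344)
wing 210 [0.5287 0.1596 0.1014] ((0.5235697031021118, 0.16065557301044464), (0.051917534321546555, 0.018219152465462685), 17.27392578125) 25.120977554465785 [0.10276123 0.10948615] top [0.52616351 0.16018429 0.10726566] [153.27142857 310.51904762]
wing 218 [0.5914 0.0023 0.1021] ((0.584468424320221, 0.0023867525160312653), (0.053053922951221466, 0.016317207366228104), 21.07113265991211) 25.289832037045723 [0.10458988 0.10914521] top [0.58853536 0.00252581 0.10728871] [173.25229358 245.27981651]
mid 75 [0.4855 0.053  0.077 ] [0.07833427 0.08019906] [157.37333333 261.29333333]
mid 318 [0.5351 0.1564 0.0735] [0.07365237 0.08434471] [165.39937107 309.0754717 ]
mid 393 [5.968e-01 5.000e-04 7.300e-02] [0.07326767 0.08355759] [186.44020356 245.09414758]
d0 plate ((0.5931925177574158, 0.08327937126159668), (0.30448657274246216, 0.47606411576271057), 21.226654052734375)
wing 208 [0.5807 0.0077 0.1012] ((0.5834172368049622, 0.004484895616769791), (0.049295276403427124, 0.0192682184278965), 23.041650772094727) -156.6800127174144 [0.10330258 0.10882281] top [0.58207239 0.00601998 0.10627817] [188.55769231 275.99519231]
wing 251 [0.5202 0.1659 0.102 ] ((0.5223419070243835, 0.16348516941070557), (0.049482498317956924, 0.017549756914377213), 22.979934692382812) -157.52565491825652 [0.10489902 0.10838557] top [0.52198698 0.1645543  0.1062371 ] [235.12749004 243.09561753]
mid 303 [0.5764 0.0154 0.0727] [0.07238898 0.08375877] [199.65346535 274.30363036]
mid 100 [0.4789 0.058  0.0763] [0.07701561 0.0790951 ] [229.38 291.52]
mid 383 [0.5146 0.1725 0.0728] [0.07251337 0.08331433] [247.31070496 242.4386423 ]
```

View pics/c0.png

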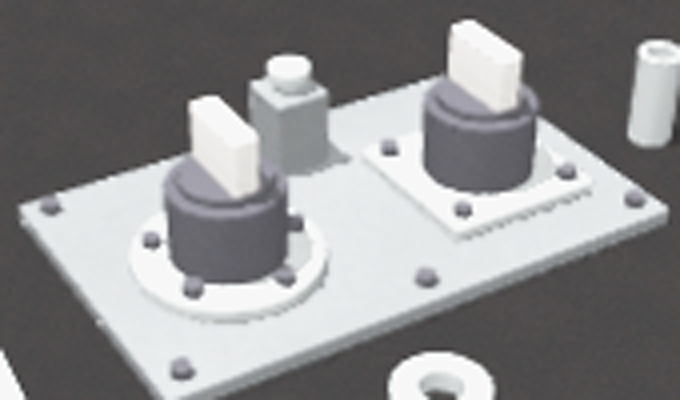

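The crop confirms it: the round flange with its cap is on the left, at crop (225,150), and the pin on its boss is at (288,70). The round cap is at about (0.584, 0.003), wing yaw 21.2°, and the pin is at about (0.481, 0.055). Moving towards the pin, with the fingers closing.

Call:
carry_out(
  moves=[
    [0, 0, 0, 0, 0, -0.93],
    [0.85, -0.3, 0, 0, 0, 0],
    [0.85, -0.3, 0, 0, 0, 0],
    [0.85, -0.3, 0, 0, 0, 0],
    [0.85, -0.3, 0, 0, 0, 0],
    [0.85, -0.3, 0, 0, 0, 0],
    [0.85, -0.3, 0, 0, 0, 0],
    [0.85, -0.3, 0, 0, 0, 0],
    [0.85, -0.3, 0, 0, 0, 0],
    [0.85, -0.3, 0, 0, 0, 0],
    [0.85, -0.3, 0, 0, 0, 0],
    [0.85, -0.3, 0, 0, 0, 0],
  ],
  fingers=0,
  force=20,
)

```text
time: 1.6
ee_pos: [0.4501, -0.348, 0.2362]
eef_rot: [0.983, 0.184, -0.0, -0.0]
ft_force: [0.3, -0.1, -0.2]
width: 0.0004
grip_force: 0.0
```

Call:
carry_out(
  moves=[
    [0.4, -0.83, 0, 0, 0, 0],
    [0.4, -0.83, 0, 0, 0, 0],
    [0.4, -0.83, 0, 0, 0, 0],
    [0.4, -0.83, 0, 0, 0, 0],
    [0.4, -0.83, 0, 0, 0, 0],
    [0.4, -0.83, 0, 0, 0, 0],
    [0.4, -0.83, 0, 0, 0, 0],
    [0.4, -0.83, 0, 0, 0, 0],
    [0.4, -0.83, 0, 0, 0, 0],
    [0.4, -0.83, 0, 0, 0, 0],
    [0.4, -0.83, 0, 0, 0, 0],
    [0, 0, 0, 0, 0, 0],
    [0, 0, 0, 0, 0, 0],
  ],
)

```text
time: 3.22
ee_pos: [0.4816, 0.0545, 0.2363]
eef_rot: [0.983, 0.184, -0.0, 0.0]
ft_force: [-0.2, -0.3, -0.1]
width: 0.0007
grip_force: 0.0
```

```bash
cat >> h.py <<'E'
def go(p,yaw=None):
    s=read_state();M=R.from_quat(s['eef_rot'])
    d=M.inv().apply(np.array(p)-s['ee_pos'])/.04
    print('t',s['time'],'pos',np.round(s['ee_pos'],4),'yaw',np.degrees(np.arctan2(*M.as_matrix()[[1,0],0])).round(2),'tilt',M.as_matrix()[:,2].round(4),'F',np.round(s['ft_force'],1),'T',np.round(s['torque'],2),'w',s['width'],s['grip_force'],'q',np.round(s['joint_positions'],2))
    print('units',d.round(3))
E
python3 - <<'E'
from h import *
go((.4812,.055,.10))
E
```

```text
t 3.225 pos [0.4816 0.0545 0.2363] yaw 21.16 tilt [-5.e-04 -4.e-04 -1.e+00] F [-0.2 -0.3 -0.1] T [ 0.01  0.04 -0.03] w 0.0007166414310560171 0.0 q [ 0.46  0.07 -0.69  1.79  0.04  1.3  -1.44]
units [-2.000e-03 -1.500e-02  3.407e+00]
```

Call:
carry_out(
  moves=[
    [0, 0, 0.8, 0, 0, 0],
    [0, 0, 0.8, 0, 0, 0],
    [0, 0, 0.8, 0, 0, 0],
    [0, 0, 0.7, 0, 0, 0],
    [0, 0, 0.2, 0, 0, 0],
    [0, 0, 0.1, 0, 0, 0],
    [0, 0, 0.1, 0, 0, 0],
    [0, 0, 0.1, 0, 0, 0],
    [0, 0, 0.05, 0, 0, 0],
    [0, 0, 0.05, 0, 0, 0],
    [0, 0, 0, 0, 0, 0],
  ],
)

```text
time: 4.6
ee_pos: [0.4819, 0.0551, 0.0888]
eef_rot: [0.983, 0.184, 0.0, 0.0]
ft_force: [-0.2, -1.3, 2.7]
width: 0.0005
grip_force: 1.3
```

Run:
```python
from h import *
go((.4812,.055,.0855))
```

```text
t 4.6 pos [0.4819 0.0551 0.0888] yaw 21.18 tilt [ 6.e-04 -3.e-04 -1.e+00] F [-0.2 -1.3  2.7] T [-0.12  0.08 -0.01] w 0.0005082170158571836 1.326884155459993 q [ 0.41  0.24 -0.68  1.96  0.18  1.   -1.55]
units [-0.018 -0.004  0.083]
```

Contact made. Pressing on until the force rises sharply.

Call:
carry_out(
  moves=[
    [0, 0, 0.04, 0, 0, 0],
    [0, 0, 0.04, 0, 0, 0],
    [0, 0, 0.04, 0, 0, 0],
    [0, 0, 0, 0, 0, 0],
  ],
)

```text
time: 5.1
ee_pos: [0.4821, 0.0552, 0.0861]
eef_rot: [0.983, 0.184, 0.0, 0.001]
ft_force: [-13.2, -2.6, 34.6]
width: 0.0006
grip_force: 17.0
```

Call:
carry_out(
  moves=[
    [0, 0, 0.03, 0, 0, 0],
    [0, 0, 0.03, 0, 0, 0],
    [0, 0, 0, 0, 0, 0],
  ],
)

```text
time: 5.48
ee_pos: [0.4823, 0.0552, 0.0858]
eef_rot: [0.983, 0.184, 0.0, 0.002]
ft_force: [-25.7, -4.5, 64.6]
width: 0.0002
grip_force: 31.9
```

Pin is home: tip at 71.8 mm and a stiff rise to 65 N. Backing off, then over to the cap.

Call:
carry_out(
  moves=[
    [0, 0, -0.15, 0, 0, 0],
    [0, 0, -0.6, 0, 0, 0],
    [0, 0, -0.8, 0, 0, 0],
    [0, 0, -0.9, 0, 0, 0],
    [0, 0, -0.9, 0, 0, 0],
    [0, 0, 0, 0, 0, 0],
  ],
  fingers=55,
)

```text
time: 6.22
ee_pos: [0.483, 0.0555, 0.2178]
eef_rot: [0.983, 0.184, 0.002, 0.001]
ft_force: [-0.8, -1.1, -0.0]
width: 0.0507
grip_force: 0.0
```

Run:
```python
from h import *
go((.584,.0035,.22))
c=shot('wrist','w1');W=cloud(c);z=W[...,2];shot('side','d1')
d=load('d1');Z=cloud(d);q=Z[(np.hypot(Z[...,0]-.481,Z[...,1]-.055)<.02)&(Z[...,2]>.066)];print('pin',np.percentile(q[:,2],[50,90]),q.mean(0))
m=(z>.1)&(z<.115);lab=cv2.connectedComponents(m.astype(np.uint8))
for i in range(1,lab[0]):
    q=W[lab[1]==i]
    if len(q)>30: print(len(q),q.mean(0),cv2.minAreaRect(q[:,:2].astype(np.float32)))
```

```text
t 6.225 pos [0.483  0.0555 0.2178] yaw 21.18 tilt [ 4.7e-03 -2.0e-04 -1.0e+00] F [-0.8 -1.1 -0. ] T [-0.01  0.01 -0.02] w 0.05066267281242521 0.0 q [ 0.46  0.08 -0.69  1.82  0.06  1.26 -1.45]
units [ 1.884  2.125 -0.044]
pin [0.07203833 0.35557812] [0.47893844 0.05858703 0.12444179]
1381 [0.52264598 0.16085496 0.10602592] ((0.522135317325592, 0.16190047562122345), (0.048880282789468765, 0.01672462373971939), 21.519744873046875)
1387 [0.58306969 0.00476404 0.10612918] ((0.5829863548278809, 0.003576453775167465), (0.049735862761735916, 0.016535229980945587), 21.175355911254883)
```

View pics/w1.png

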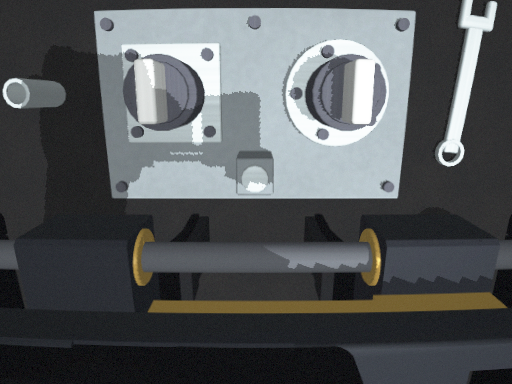

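Wrist view: the round-flanged cap is at (345,92) with its wing aligned with the jaws, and the pin is at (255,178), measured 72.0 mm high, so home. Refined cap centre: (0.583, 0.004).

Call:
carry_out(
  moves=[
    [0.47, 0.53, 0, 0.012, -0.03, 0],
    [0.47, 0.53, 0, 0, 0, 0],
    [0.47, 0.53, 0, 0, 0, 0],
    [0.47, 0.53, 0, 0, 0, 0],
    [0, 0, 0.6, 0, 0, 0],
    [0, 0, 0.6, 0, 0, 0],
    [0, 0, 0, 0, 0, 0],
  ],
)

```text
time: 7.2
ee_pos: [0.5805, 0.0032, 0.164]
eef_rot: [0.983, 0.184, -0.005, -0.001]
ft_force: [-0.0, 0.1, 0.9]
width: 0.0551
grip_force: 0.0
```

Run:
```python
from h import *
go((.5832,.0038,.0915))
c=shot('side','d2');W=cloud(c);q=W[(np.hypot(W[...,0]-.583,W[...,1]-.004)<.035)&(W[...,2]>.1)&(W[...,2]<.112)];print(len(q),q.mean(0))
```

```text
t 7.2 pos [0.5805 0.0032 0.164 ] yaw 21.2 tilt [-9.9e-03  4.0e-04 -1.0e+00] F [-0.   0.1  0.9] T [-0.05 -0.04  0.04] w 0.05513527225695323 0.0 q [ 0.43  0.36 -0.63  1.64  0.22  1.22 -1.45]
units [0.085 0.018 1.813]
131 [0.58213399 0.00653361 0.10574138]
```

Call:
carry_out(
  moves=[
    [0, 0, 0, 0, 0, 0],
    [0, 0, 0, 0, 0, 0],
  ],
)

```text
time: 7.5
ee_pos: [0.5827, 0.0033, 0.1679]
eef_rot: [0.983, 0.184, -0.002, -0.0]
ft_force: [-0.0, -1.0, 0.5]
width: 0.055
grip_force: 0.0
```

Run:
```python
from h import *
go((.5832,.0038,.0915))
```

```text
t 7.5 pos [0.5827 0.0033 0.1679] yaw 21.18 tilt [-3.1e-03 -2.0e-04 -1.0e+00] F [-0.  -1.   0.5] T [-0.01 -0.06  0.04] w 0.05501867233116059 0.0 q [ 0.43  0.36 -0.63  1.64  0.22  1.22 -1.45]
units [ 0.022 -0.004  1.91 ]
```

Still settling, and close to on target. Descend, settle, then grip.

Call:
carry_out(
  moves=[
    [0, 0, 0.6, 0, 0, 0],
    [0, 0, 0.6, 0, 0, 0],
    [0, 0, 0.4, 0, 0, 0],
    [0, 0, 0.25, 0, 0, 0],
    [0, 0, 0, 0, 0, 0],
    [0, 0, 0, 0, 0, 0],
    [0, 0, 0, 0, 0, 0],
  ],
)

```text
time: 8.38
ee_pos: [0.5823, 0.0033, 0.0938]
eef_rot: [0.983, 0.184, -0.002, -0.0]
ft_force: [-0.6, 0.3, 0.4]
width: 0.0549
grip_force: 0.0
```

Run:
```python
from h import *
go((.5832,.0038,.0915))
```

```text
t 8.375 pos [0.5823 0.0033 0.0938] yaw 21.18 tilt [-3.3e-03 -2.0e-04 -1.0e+00] F [-0.6  0.3  0.4] T [-0.01  0.01 -0.02] w 0.05491248380849315 0.0 q [ 0.41  0.43 -0.61  1.71  0.27  1.09 -1.48]
units [ 0.025 -0.004  0.056]
```

Call:
carry_out(
  moves=[
    [0.025, 0, 0.05, -0.008, 0.02, 0],
    [0, 0, 0, 0, 0, 0],
    [0, 0, 0, 0, 0, 0],
  ],
)

```text
time: 8.75
ee_pos: [0.5828, 0.0036, 0.091]
eef_rot: [0.983, 0.184, -0.001, -0.0]
ft_force: [-0.1, 0.1, 0.0]
width: 0.0549
grip_force: 0.0
```

Call:
carry_out(
  moves=[
    [0, 0, 0, 0, 0, 0],
    [0, 0, 0, 0, 0, 0],
    [0, 0, 0, 0, 0, 0],
    [0, 0, 0, 0, 0, 0],
    [0, 0, 0, 0, 0, 0],
    [0, 0, 0, 0, 0, 0],
  ],
  fingers=5,
  force=35,
)

```text
time: 9.5
ee_pos: [0.5828, 0.0037, 0.091]
eef_rot: [0.983, 0.184, -0.001, -0.0]
ft_force: [-0.4, 0.0, 0.2]
width: 0.0156
grip_force: 35.0
```

Run:
```python
from h import *
go((.5832,.0038,.0915))
```

```text
t 9.5 pos [0.5828 0.0037 0.091 ] yaw 21.18 tilt [-0.0015 -0.     -1.    ] F [-0.4  0.   0.2] T [0.06 0.04 0.04] w 0.015637159174242875 34.99967347830534 q [ 0.41  0.44 -0.61  1.71  0.28  1.08 -1.49]
units [ 0.01   0.001 -0.012]
```

Gripped. Trying counter-clockwise first, gently.

Call:
carry_out(
  moves=[
    [0, 0, 0, 0, 0, -0.4],
    [0, 0, 0, 0, 0, -0.4],
    [0, 0, 0, 0, 0, -0.4],
    [0, 0, 0, 0, 0, 0],
    [0, 0, 0, 0, 0, 0],
  ],
)

```text
time: 10.12
ee_pos: [0.5823, 0.0041, 0.091]
eef_rot: [0.964, 0.265, -0.001, -0.001]
ft_force: [-5.0, 2.4, 3.9]
width: 0.0159
grip_force: 35.5
```

Run:
```python
from h import *
go((.5828,.0037,.091))
```

```text
t 10.125 pos [0.5823 0.0041 0.091 ] yaw 30.68 tilt [-2.6e-03  5.0e-04 -1.0e+00] F [-5.   2.4  3.9] T [ 0.46  1.02 -0.76] w 0.015916660842544682 35.51869581453502 q [ 0.43  0.44 -0.64  1.71  0.29  1.09 -1.33]
units [0.006 0.014 0.   ]
```

Call:
carry_out(
  moves=[
    [0, 0, 0, 0, 0, -0.4],
    [0, 0, 0, 0, 0, 0],
    [0, 0, 0, 0, 0, 0],
  ],
)

```text
time: 10.5
ee_pos: [0.5827, 0.0042, 0.091]
eef_rot: [0.957, 0.291, -0.001, -0.001]
ft_force: [-3.0, 3.9, 3.1]
width: 0.0167
grip_force: 36.5
```

Run:
```python
from h import *
go((.5828,.0037,.091))
```

```text
t 10.5 pos [0.5827 0.0042 0.091 ] yaw 33.86 tilt [-1.8e-03  7.0e-04 -1.0e+00] F [-3.   3.9  3.1] T [ 0.87  0.76 -0.88] w 0.016700161800832763 36.52360025749658 q [ 0.44  0.45 -0.65  1.71  0.3   1.09 -1.28]
units [-0.005  0.013  0.001]
```

The torque plateaus at 0.8–0.9 N·m and the pads start to pry open, so this is the hard stop. Reversing to clockwise.

Call:
carry_out(
  moves=[
    [0, 0, 0, 0, 0, 0.6],
    [0, 0, 0, 0, 0, 0.6],
    [0, 0, 0, 0, 0, 0.6],
    [0, 0, 0, 0, 0, 0.6],
    [0, 0, 0, 0, 0, 0.6],
    [0, 0, 0, 0, 0, 0.6],
    [0, 0, 0, 0, 0, 0],
    [0, 0, 0, 0, 0, 0],
  ],
)

```text
time: 11.5
ee_pos: [0.5831, 0.0036, 0.091]
eef_rot: [0.999, 0.046, -0.0, 0.0]
ft_force: [0.2, 1.8, 0.3]
width: 0.0156
grip_force: 34.6
```

Run:
```python
from h import *
go((.5828,.0037,.091))
```

```text
t 11.5 pos [0.5831 0.0036 0.091 ] yaw 5.26 tilt [-9.e-04 -3.e-04 -1.e+00] F [0.2 1.8 0.3] T [ 0.3  -0.17  0.01] w 0.015577975887206863 34.648588174022734 q [ 0.37  0.42 -0.56  1.71  0.25  1.08 -1.75]
units [-0.006 -0.004  0.001]
```

It turns freely clockwise (16° with no torque). Continuing to about 59°.

Call:
carry_out(
  moves=[
    [0, 0, 0, 0, 0, 0.6],
    [0, 0, 0, 0, 0, 0.6],
    [0, 0, 0, 0, 0, 0.6],
    [0, 0, 0, 0, 0, 0.6],
    [0, 0, 0, 0, 0, 0.6],
    [0, 0, 0, 0, 0, 0.6],
    [0, 0, 0, 0, 0, 0.6],
    [0, 0, 0, 0, 0, 0.6],
    [0, 0, 0, 0, 0, 0.6],
    [0, 0, 0, 0, 0, 0],
    [0, 0, 0, 0, 0, 0],
    [0, 0, 0, 0, 0, 0],
  ],
)

```text
time: 13.0
ee_pos: [0.583, 0.0045, 0.091]
eef_rot: [0.946, -0.324, -0.001, -0.0]
ft_force: [2.2, 5.1, -2.8]
width: 0.016
grip_force: 34.7
```

Run:
```python
from h import *
go((.5828,.0037,.091))
```

```text
t 13.0 pos [0.583  0.0045 0.091 ] yaw -37.82 tilt [-0.001  0.001 -1.   ] F [ 2.2  5.1 -2.8] T [ 1.35 -0.32  0.06] w 0.015993750858936964 34.66196570545435 q [ 0.27  0.4  -0.43  1.72  0.19  1.06 -2.45]
units [0.009 0.02  0.001]
```

Call:
carry_out(
  moves=[
    [0.01, 0.015, 0, 0, 0, 0],
    [0, 0, -0.05, 0, 0, 0],
    [0, 0, -0.05, 0, 0, 0],
    [0, 0, -0.05, 0, 0, 0],
    [0, 0, 0, 0, 0, 0],
    [0, 0, 0, 0, 0, 0],
  ],
)

```text
time: 13.75
ee_pos: [0.5827, 0.0044, 0.0968]
eef_rot: [0.946, -0.324, -0.001, -0.001]
ft_force: [0.5, 7.9, -2.9]
width: 0.0154
grip_force: 34.8
```

Run:
```python
from h import *
go((.5828,.0037,.191))
```

```text
t 13.75 pos [0.5827 0.0044 0.0968] yaw -37.8 tilt [-0.0016  0.0017 -1.    ] F [ 0.5  7.9 -2.9] T [ 1.78 -0.32  0.01] w 0.01542482483880044 34.75372622720897 q [ 0.27  0.39 -0.43  1.72  0.18  1.07 -2.45]
units [ 0.008  0.011 -2.356]
```

Call:
carry_out(
  moves=[
    [-0.015, -0.02, 0, 0, 0, 0],
    [0, 0, -0.1, 0, 0, 0],
    [0, 0, -0.15, 0, 0, 0],
    [0, 0, -0.15, 0, 0, 0],
    [0, 0, -0.2, 0, 0, 0],
    [0, 0, -0.25, 0, 0, 0],
    [0, 0, -0.3, 0, 0, 0],
    [0, 0, -0.3, 0, 0, 0],
    [0, 0, -0.3, 0, 0, 0],
    [0, 0, -0.3, 0, 0, 0],
    [0, 0, -0.2, 0, 0, 0],
    [0, 0, -0.1, 0, 0, 0],
    [0, 0, 0, 0, 0, 0],
    [0, 0, 0, 0, 0, 0],
    [0, 0, 0, 0, 0, 0],
    [0, 0, 0, 0, 0, 0],
  ],
)

```text
time: 15.75
ee_pos: [0.5828, 0.0039, 0.1908]
eef_rot: [0.945, -0.326, -0.001, 0.0]
ft_force: [-0.2, 0.3, -1.8]
width: 0.0156
grip_force: 34.7
```

Run:
```python
from h import *
go((.5828,.0037,.191))
c=shot('side','d3');d=shot('scene','s3')
f=lambda a:cv2.resize(a,(0,0),fx=2.2,fy=2.2)
a=f(c['pixels'][110:320,190:360,::-1]);b=f(d['pixels'][80:290,140:330,::-1])
cv2.imwrite('pics/c3.png',np.hstack([a,b]))
W=cloud(c);q=W[(np.hypot(W[...,0]-.481,W[...,1]-.055)<.01)&(W[...,2]>.06)&(W[...,2]<.09)];print('pin',len(q),np.median(q[:,2]) if len(q) else 0)
```

```text
t 15.75 pos [0.5828 0.0039 0.1908] yaw -38.02 tilt [-0.0019 -0.     -1.    ] F [-0.2  0.3 -1.8] T [0.08 0.04 0.02] w 0.015605726205867771 34.73118256777525 q [ 0.28  0.3  -0.45  1.62  0.14  1.25 -2.42]
units [ 0.003  0.005 -0.006]
pin 43 0.07191708071572778
```

View pics/c3.png

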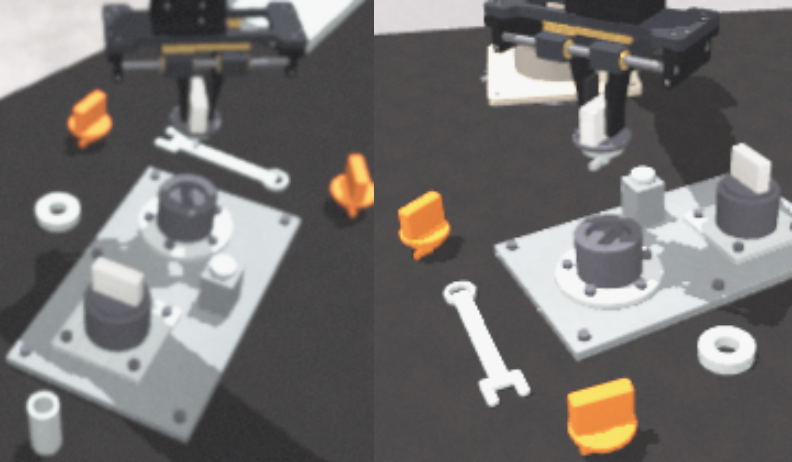

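The cap hangs level in the gripper at (200,100) in the left crop and (595,130) in the right, above the open round hub. The square cap, socket, spanner and bearing are undisturbed, and the pin is at 71.9 mm. Handing in.

```bash
python3 -c "
from bench import r
print(r.close_job())"
```

```text
the job is handed in; nothing more can be done
None
```

The index pin is fully home, and the round hub's cap (reverse thread) was unscrewed clockwise by about 59°; it is held level and still about 10 cm above its hub, and the job was handed in at about 16 s.

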